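Close the snap-lock food box

ROBOT

A 6-joint arm with a two-finger parallel gripper is mounted at the origin on a cart in front of the work surface, level with it; the furniture and walls round the work are solid. World frame = base frame: x ahead of the robot, y to its left, z up, the work surface at z = 0. Lengths are in m, angles in rad, forces in N, time in s.
With the tool pointing down it reaches from about 0.4 to 0.825 m from the base axis. Payload 7 kg.
Tool frame: the origin (TCP) lies midway between the tips of the shut fingers; the grasp point (between the pads) lies 19 mm behind it (grip_point_offset is the distance from the TCP to the grasp point, in m); z points along the fingers, y is the line along which they close (so a half turn about z gives the same grasp; the last joint's range is limited). The gripper opens to 88 mm and grips with 3 to 60 N. Pads are 19 mm wide; open, the fingers measure 130 mm over their backs; the gripper's body (78 mm by 193 mm) begins 47 mm behind the grasp point.
Start: joints at [1.485, 0.359, 0.012, 0, -1.224, -0.288], TCP at [0.246, 0.628, 0.227] pointing down, gripper open.
Joint ranges: [-3.07, 3.07], [-1.43, 2.12], [-1.02, 1.25], [-3.03, 1.67], [-3.05, -0], [-3.03, 3.03]. Speed limits (rad/s): [2.39, 2.39, 3.01, 3.14, 3.14, 3.14].

INTERFACE

Orientations are given as [roll, pitch, yaw] about the fixed x, y, z axes, in that order (R = Rz(yaw) Ry(pitch) Rx(roll)).
In Python, from station import get_state, grab_frame, camera_params, job_done, grip_point_offset gives the robot as it stands.
- The arm moves only by the shell command python3 -m creep 'ROWS' [FORCE]. ROWS is JSON, a list that holds one entry, the list of rows, each a list of 7 numbers: the finger opening in cm, from 0 to 8.76, then the shift along the tool's x, y, z in cm, then the turn, a rotation vector about the tool's x, y, z in rad. In form: [[[fingers, tx, ty, tz, wx, wy, wz], ...]]. A call has 1 to 20 rows; each row is the pose to reach, as a shift and turn from the pose commanded when the call began, along the tool's axes at that moment; what a row does not reach only later rows make up. A row lasts 1/8 s, in which the tool goes at most 62.5 mm and 10.7 degrees, less where a joint would pass 70% of its speed; a pose out of reach is approached as far as the arm can. A call with a gripper value outside its range is refused whole. The fingers move at their own pace and stop on an object; FORCE is the grip in N (left out, the last holds). Time passes only in rows, so rows that repeat a pose let the fingers close. It gives the time, the measured TCP pose, the force, the opening and the grip force at its end, in the units of the state.
- get_state(): the state, without advancing time (a new reading comes with each control period).
- grab_frame(name): name is "scene" or "side" or "wrist"; returns the picture (384x512x3 uint8, blue, green, red); there is no depth.
- camera_params(name): a dict with "vertical_fov" (degrees; the focal length in pixels is half the picture's height over the tangent of half this angle, whatever the lens; pixels are square), "cx", "cy" (the principal point, pixels), "view" (4x4, takes a point from world to camera coordinates). Camera axes: x right, y down, z forward; pixel columns grow to the right and rows downward; lengths in m; the calibration is good to about 2 mm. A picture is of the moment at which its call begins: read the wrist's pose just before it. camera_params takes no time and is no camera call; for the wrist camera it gives the pose at the moment of the call.
- job_done(): hands the job in; it is judged then, once.
The state is a dict: "t": time; "q": joint angles; "qd": joint speeds; "joint_efforts": joint torques, N m; "eef_pos": TCP position; "ee_rot": TCP orientation; "force": force on the tool from outside, world axes, zero at the start; "moment": the same for the moment, N m; "width": finger opening in m; "gripper_force": force on a finger pad.
Only numpy, scipy, OpenCV 4.12 (cv2) and the standard library are available. Lean on these libraries where they do the work, as an engineer would, in place of code of your own. Each camera call takes 0.05 s, during which the arm holds its last target. There are 200 camera calls.

TASK

Take the blue lid off the sloping drying rack, seat it squarely on the white food box, and then flip each of its four orange side clips fully down, so the box is locked shut. Leave the things around it where they are.

Things in the scene. Friction and masses are not known exactly. Their poses are not given: they have to be found in the camera images.
- food_box: white open plastic food box (a garlic bulb and a lemon in it, well below the rim), fixed to the worktop. Outside 116 (x) x 156 (y) x 85 mm high, wall 4, opening 108 x 148; round the top a flange 4 thick sticks out to 132 x 172. Origin: centre of its underside, z up; rim at z = 85. A wall shelf overhangs the worktop beyond x = 0.70 m, at wrist height
- lid: blue loose lid, 0.2 kg: plate 132 (x) x 172 (y) x 10 mm with a grip bar on top and a clip on each side. Origin: centre of the plate's underside; z out of its top. It starts on the rack, tilted 30 degrees, top looking up and to the rack's front. Seated, its plate lies flat on the box's rim (origin 85 above the box's origin), its y along the box's y, either way round
- lid_grip (a point): centre of the lid's grip bar, 30 mm above the lid's origin. The bar is 14 thick (lid x), 80 long (lid y), from lid z = 20 to 40, with a foot near each end; the plate's top is at lid z = 10
- lid_gasket (a point): centre of the lid's grey gasket loop, at its lower edge, 7 mm below the lid's origin. The loop has a round 8 mm section, measures 104 x 144 outside, and drops into the box's opening with 2 mm play a side
- rack: pale wooden drying rack, fixed: five slats sloping 30 degrees, rising to its +x side, with two small stops at the low (-x) edge under the lid's lower long edge. About 160 x 155 x 115 mm high. Origin: centre of its footprint on the worktop; its front (-x) faces roughly the robot
- clip1 (a joint): orange clip on the lid's -x side (a long side): flap 40 mm wide, 4 thick, 30 long from its hinge line, which runs along that side, 4 outside the plate's edge, at lid z = 5. 0 = raised 30 deg above the lid's plane, 0.52 = straight out, 2.094 = fully down (stop; outer face 3 outside the hinge line, inner hook under the flange). Friction 0.04 N m (2 N at the end); stays where left
- clip1_tip (a point): middle of the free end of clip1, 30 mm from its hinge line; moves with the flap
- clip2 (a joint): orange clip on the lid's +y side (a short side): flap 40 mm wide, 4 thick, 30 long from its hinge line, which runs along that side, 4 outside the plate's edge, at lid z = 5. 0 = raised 30 deg above the lid's plane, 0.52 = straight out, 2.094 = fully down (stop; outer face 3 outside the hinge line, inner hook under the flange). Friction 0.04 N m (2 N at the end); stays where left
- clip2_tip (a point): middle of the free end of clip2, 30 mm from its hinge line; moves with the flap
- clip3 (a joint): orange clip on the lid's +x side (a long side): flap 40 mm wide, 4 thick, 30 long from its hinge line, which runs along that side, 4 outside the plate's edge, at lid z = 5. 0 = raised 30 deg above the lid's plane, 0.52 = straight out, 2.094 = fully down (stop; outer face 3 outside the hinge line, inner hook under the flange). Friction 0.04 N m (2 N at the end); stays where left
- clip3_tip (a point): middle of the free end of clip3, 30 mm from its hinge line; moves with the flap
- clip4 (a joint): orange clip on the lid's -y side (a short side): flap 40 mm wide, 4 thick, 30 long from its hinge line, which runs along that side, 4 outside the plate's edge, at lid z = 5. 0 = raised 30 deg above the lid's plane, 0.52 = straight out, 2.094 = fully down (stop; outer face 3 outside the hinge line, inner hook under the flange). Friction 0.04 N m (2 N at the end); stays where left
- clip4_tip (a point): middle of the free end of clip4, 30 mm from its hinge line; moves with the flap
- tomato: bystander: red tomato, about 64 mm across, 66 high (mm). Origin: centre of its underside
- spice_jar: bystander: small glass spice jar with a yellow cap, 45x44x100 (mm). Origin: centre of its underside
- pepper_mill: bystander: reddish brown wooden pepper mill, 55 across, 138 high (mm). Origin: centre of its underside
- tin: bystander: low food tin, 75 across, 58 high (mm). Origin: centre of its underside
- dark_mug: bystander: mug, black above and white below, 87x120x98 with its handle (mm). Origin: centre of its underside
- spoon: bystander: spoon with a red handle, 190x38x14, lying between box and rack (mm). Origin: centre of its underside

How it is judged:
By the outcome, as a careful person would: the job done as asked, in the order asked, and still so for the second after the job is handed in, with the robot touching nothing.
It also fails if it takes over 66 s, if anything falls off the work surface, if the arm or the gripper's body presses on something with over 40 N, if the wrist force passes 120 N, or if a joint passes its speed limit or range.

## Working session

There is one attempt and no reset: what is moved stays moved. The work goes in short steps, Python scripts to look and compute and a shell command to move; the robot and the scene stay as the last step left them, time stands still between calls to the robot, and variables do not carry over. Pictures are saved under pics/ and viewed, at most 10 in all, crops included, and the job is handed in when it is done.

```bash
ls; mkdir -p pics; cat > h.py <<'E'
import numpy as np, cv2
from scipy.spatial.transform import Rotation as Ro
from station import *
def K(p):
    f=192/np.tan(np.radians(p["vertical_fov"])/2); return np.array([[f,0,p["cx"]],[0,f,p["cy"]],[0,0,1]])
def proj(p,X):
    X=np.atleast_2d(X); V=np.array(p["view"]); c=X@V[:3,:3].T+V[:3,3]; u=c@K(p).T; return u[:,:2]/u[:,2:]
def ray(p,uv):
    V=np.array(p["view"]); R=V[:3,:3]; o=-R.T@V[:3,3]; d=R.T@np.linalg.inv(K(p))@np.array([*uv,1.]); return o,d/np.linalg.norm(d)
def atz(p,uv,z):
    o,d=ray(p,uv); return o+d*(z-o[2])/d[2]
def tri(obs):
    A=0;b=0
    for p,uv in obs:
        o,d=ray(p,uv);M=np.eye(3)-np.outer(d,d);A=A+M;b=b+M@o
    return np.linalg.solve(A,b)
E
python3 - <<'E'
from h import *
s=get_state();print(s);print(grip_point_offset)
for n in("scene","side","wrist"):
    p=camera_params(n);print(n,p);im=grab_frame(n);cv2.imwrite(f"pics/{n}0.png",im)
a=cv2.imread("pics/scene0.png");b=cv2.imread("pics/side0.png")
cv2.imwrite("pics/s0.png",cv2.resize(a,(800,600),interpolation=cv2.INTER_CUBIC))
cv2.imwrite("pics/d0.png",cv2.resize(b,(800,600),interpolation=cv2.INTER_CUBIC))
E
```

```text
pics
{'t': 0.0, 'q': array([ 1.48507176e+00,  3.59395716e-01,  1.10661880e-02, -3.64928411e-04,
       -1.22410656e+00, -2.88122230e-01]), 'qd': array([-5.72952167e-05,  2.24410367e-04, -5.30185001e-04,  8.84037984e-04,
       -1.06812528e-03,  6.88860271e-04]), 'joint_efforts': array([-2.74924656e-03, -5.82707191e+01,  2.93053919e+01,  6.99676126e+00,
        7.12816996e-03, -1.78567143e-04]), 'eef_pos': array([0.2463368 , 0.62791677, 0.22561751]), 'ee_rot': array([ 3.13992300e+00, -1.37074001e-04, -3.73970964e-01]), 'force': array([-0.1038509 ,  1.03361134,  0.16957619]), 'moment': array([0.00605442, 0.00166668, 0.02132969]), 'gripper_force': 0.0, 'width': 0.08750461960210562}
0.0188
scene {'vertical_fov': 43.5645761443087, 'cx': 264.77741741166, 'cy': 192.26849471954947, 'view': array([[ 0.67005491, -0.74230918,  0.00187047, -0.3693527 ],
       [-0.30595408, -0.27846744, -0.91041089,  0.27025583],
       [ 0.67632722,  0.60945301, -0.413701  ,  1.64624502],
       [ 0.        ,  0.        ,  0.        ,  1.        ]])}
side {'vertical_fov': 57.282320626029694, 'cx': 259.44591239263593, 'cy': 195.21666659637654, 'view': array([[ 9.99628240e-01,  1.66081287e-02,  2.16229646e-02,
        -5.50240130e-01],
       [ 2.72612527e-02, -5.95602947e-01, -8.02816264e-01,
         5.92901859e-02],
       [-4.54574371e-04,  8.03107278e-01, -5.95834284e-01,
         1.23040749e+00],
       [ 0.00000000e+00,  0.00000000e+00,  0.00000000e+00,
         1.00000000e+00]])}
wrist {'vertical_fov': 61.64880457729617, 'cx': 257.58523794155343, 'cy': 196.3893682890504, 'view': array([[-0.36595083, -0.93063172,  0.00214288,  0.67364011],
       [-0.88530238,  0.34883409,  0.3074971 , -0.03762651],
       [-0.28691406,  0.11063173, -0.95154661,  0.39220945],
       [ 0.        ,  0.        ,  0.        ,  1.        ]])}
```

View pics/s0.png

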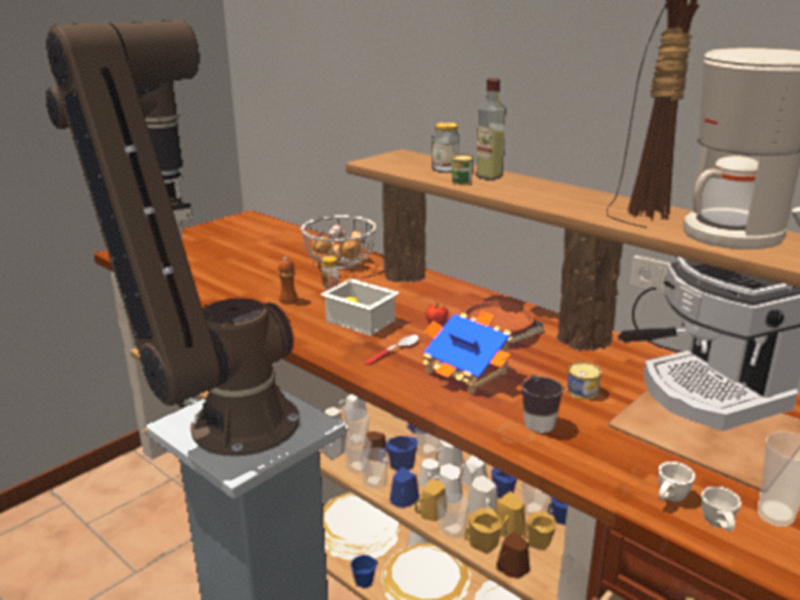

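View pics/d0.png

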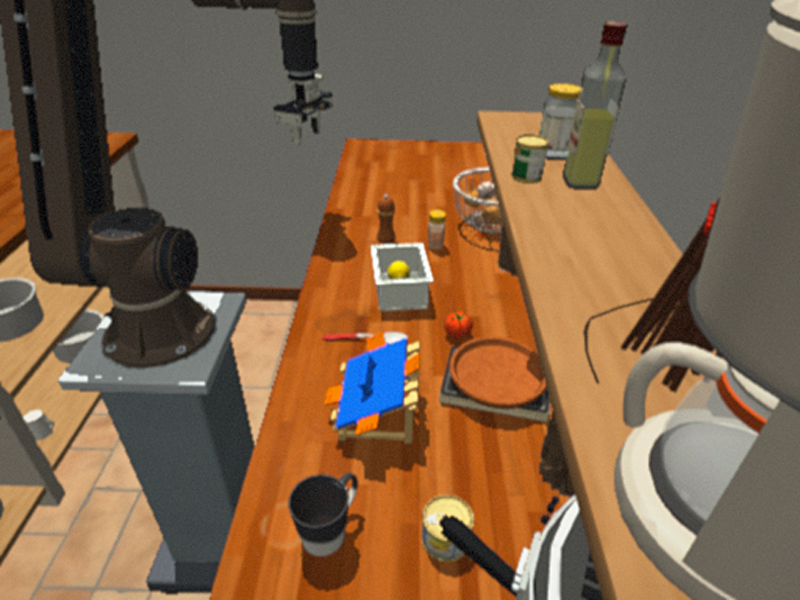

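```bash
python3 - <<'E'
from h import *
def crop(n,x,y,w=100,h=75): 
    im=cv2.imread(f"pics/{n}0.png");return cv2.resize(im[y:y+h,x:x+w],(400,300),interpolation=cv2.INTER_CUBIC)
# origins: scene box (180,157), scene lid (250,184), side box (207,140), side lid (190,212)
m=np.vstack([np.hstack([crop("scene",180,157),crop("scene",250,184)]),np.hstack([crop("side",207,140),crop("side",190,212)])])
cv2.imwrite("pics/m0.png",m)
E
```

```text
(no output)
```

View pics/m0.png

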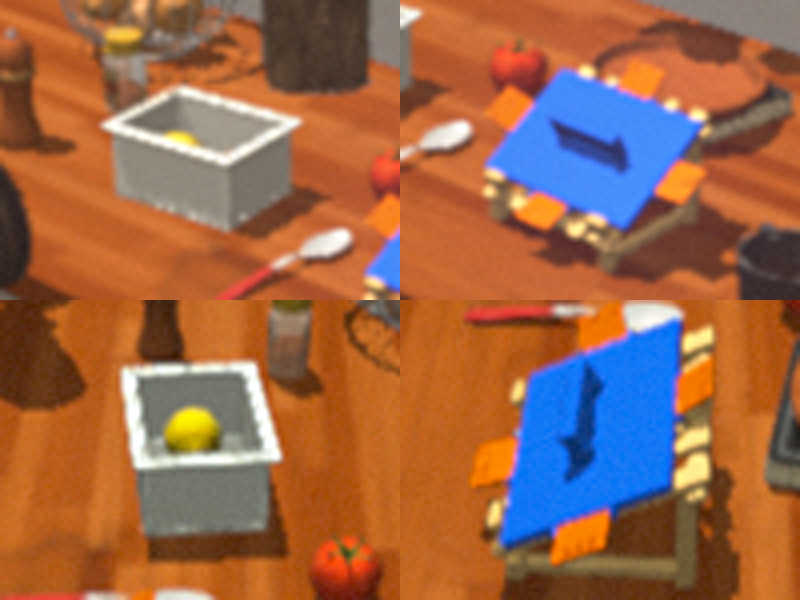

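```bash
cat > fit.py <<'E'
from h import *
from scipy.optimize import least_squares
S=camera_params("scene");D=camera_params("side")
c=lambda L,o:(np.array(L)+.5)/4-.5+np.array(o)
hx,hy=.066,.086
C=np.array([[hx,hy,0],[hx,-hy,0],[-hx,-hy,0],[-hx,hy,0]])
# box order: +x+y,+x-y,-x-y,-x+y
bs=c([(180,88),(300,124),(227,162),(103,126)],(180,157))
bd=c([(258,63),(281,160),(134,168),(122,66)],(207,140))
def box(v): return C@Ro.from_euler('z',v[3]).as_matrix().T+np.array(v[:3])
r=least_squares(lambda v:np.r_[(proj(S,box(v))-bs).ravel(),(proj(D,box(v))-bd).ravel()],[.55,.2,.085,0])
print("box",r.x,np.abs(r.fun).max());print(r.fun.round(1))
ls=c([(162,70),(308,122),(228,228),(87,165)],(250,184))
ld=c([(282,18),(270,185),(100,247),(130,75)],(190,212))
L=C+[0,0,.010]
def RL(v): return Ro.from_euler('z',v[3])*Ro.from_euler('y',-v[4])
def lid(v): return L@RL(v).as_matrix().T+np.array(v[:3])
r=least_squares(lambda v:np.r_[(proj(S,lid(v))-ls).ravel(),(proj(D,lid(v))-ld).ravel()],[.6,-.1,.1,0,.5])
print("lid",r.x,np.abs(r.fun).max());print(r.fun.round(1))
E
python3 fit.py
```

```text
box [0.5335164  0.18703263 0.08302296 0.12026498] 0.6299655044652752
[-0.1 -0.3  0.4 -0.5 -0.1  0.5 -0.3 -0.2 -0.5  0.3 -0.1  0.1  0.1 -0.4
  0.5  0.6]
lid [ 0.49691799 -0.22294616  0.07739791 -0.01602288  0.51115997] 0.7236204361337855
[ 0.7 -0.6 -0.2  0.  -0.3  0.1 -0.4  0.3 -0.4 -0.4  0.5  0.5 -0.  -0.
 -0.   0. ]
```

```bash
cat >> h.py <<'E'
def Rdown(yaw): return Ro.from_euler('xyz',[np.pi,0,yaw])
def go(pos,R,s=None):
    s=s or get_state(); R0=Ro.from_euler('xyz',s["ee_rot"])
    d=R0.inv().apply(np.array(pos)-s["eef_pos"])*100; w=(R0.inv()*R).as_rotvec()
    print("rel",d.round(2),w.round(3))
def st():
    s=get_state();print("t",round(s["t"],2),"pos",s["eef_pos"].round(4),"rot",s["ee_rot"].round(3),"F",s["force"].round(1),"w",round(s["width"],4),round(s["gripper_force"],1))
E
python3 - <<'E'
from h import *
s=get_state();p=camera_params("wrist");V=np.array(p["view"]);R0=Ro.from_euler('xyz',s["ee_rot"])
o=-V[:3,:3].T@V[:3,3];print("cam in tool",R0.inv().apply(o-s["eef_pos"]),"fwd",R0.inv().apply(V[2,:3]))
S=camera_params("scene");D=camera_params("side")
k=1.5625
for n,a,b in [("mill base",(287,300),(387,242)),("jar cap",(329,260),(437,214)),("tomato",(436,313),(459,325)),("mug top",(543,380),(322,492)),("spoonbowl",(405,341),(398,338)),("tin top",(585,368),(447,508))]:
    print(n,tri([(S,np.array(a)/k),(D,np.array(b)/k)]).round(3))
go([.50,.15,.30],Rdown(-np.pi/2+.12))
E
```

```text
cam in tool [ 0.08537397  0.00040553 -0.15757835] fwd [-3.07640540e-01  4.29286009e-04  9.51502556e-01]
mill base [ 0.49   0.455 -0.011]
jar cap [0.628 0.418 0.095]
tomato [0.67  0.022 0.025]
mug top [ 0.437 -0.475  0.109]
spoonbowl [ 0.534  0.014 -0.009]
tin top [ 0.619 -0.472  0.064]
rel [41.07 35.25 -7.36] [ 1.000e-03 -1.000e-03  1.077e+00]
```

```bash
python3 -m creep '[[[8.7,41,35,-7,0,0,1.077],[8.7,41,35,-7,0,0,1.077],[8.7,41,35,-7,0,0,1.077],[8.7,41,35,-7,0,0,1.077],[8.7,41,35,-7,0,0,1.077],[8.7,41,35,-7,0,0,1.077],[8.7,41,35,-7,0,0,1.077],[8.7,41,35,-7,0,0,1.077],[8.7,41,35,-7,0,0,1.077],[8.7,41,35,-7,0,0,1.077],[8.7,41,35,-7,0,0,1.077],[8.7,41,35,-7,0,0,1.077]]]'
python3 - <<'E'
from h import *
st()
p=camera_params("wrist");im=grab_frame("wrist");cv2.imwrite("pics/w1.png",im);np.save("pw1.npy",p["view"])
cv2.imwrite("pics/w1b.png",cv2.resize(im,(800,600),interpolation=cv2.INTER_CUBIC))
Rl=Ro.from_euler('z',-.016)*Ro.from_euler('y',-np.pi/6)
Rt=Rl*Ro.from_euler('xyz',[np.pi,0,-np.pi/2])
g=np.array([.4969,-.2229,.0774])
go(g+Rl.apply([0,0,.014+.12]),Rt)
E
```

```text
t: 1.65
eef_pos: [0.4999, 0.1535, 0.2963]
ee_rot: [3.141, -0.0, -1.45]
force: [-0.3, -0.1, 0.5]
width: 0.087
gripper_force: 0.0
t 1.65 pos [0.4999 0.1535 0.2963] rot [ 3.141 -0.    -1.45 ] F [-0.3 -0.1  0.5] w 0.087 0.0
rel [36.42 11.49 10.3 ] [0.523 0.036 0.134]
```

View pics/w1b.png

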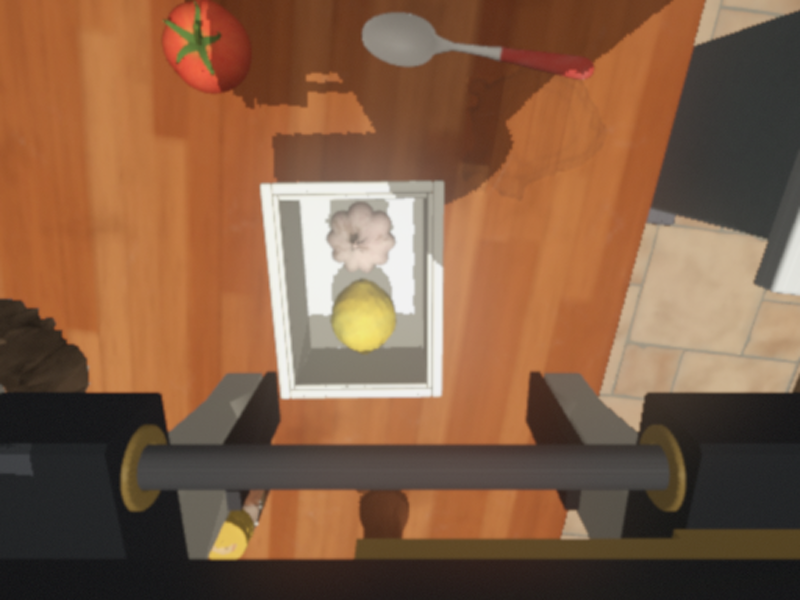

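The wrist view shows the box with flange corners at about (262,183), (444,181), (441,396), (281,398); the way to the rack is clear, with the spoon and tomato low down.

```bash
cat > fitb.py <<'E'
from fit import *
W=camera_params("wrist");W["view"]=np.load("pw1.npy")
k=lambda L:(np.array(L)+.5)/1.5625-.5
bw=k([(281,398),(262,183),(444,181),(441,396)])
f=lambda v:(proj(W,box([v[0],v[1],.085,v[2]]))-bw).ravel()
r=least_squares(f,[.53,.187,.1]);print("boxW",r.x,r.fun.round(1))
g=lambda v:np.r_[2.5*f(v),(proj(S,box([v[0],v[1],.085,v[2]]))-bs).ravel(),(proj(D,box([v[0],v[1],.085,v[2]]))-bd).ravel()]
r=least_squares(g,r.x);print("all",r.x,r.fun.round(1))
E
python3 fitb.py
python3 -m creep '[[[6,36.4,11.5,4,0.523,0.036,0.134],[6,36.4,11.5,4,0.523,0.036,0.134],[6,36.4,11.5,10.3,0.523,0.036,0.134],[6,36.4,11.5,10.3,0.523,0.036,0.134],[6,36.4,11.5,10.3,0.523,0.036,0.134],[6,36.4,11.5,10.3,0.523,0.036,0.134],[6,36.4,11.5,10.3,0.523,0.036,0.134],[6,36.4,11.5,10.3,0.523,0.036,0.134],[6,36.4,11.5,10.3,0.523,0.036,0.134],[6,36.4,11.5,10.3,0.523,0.036,0.134]]]'
python3 - <<'E'
from h import *
st()
p=camera_params("wrist");im=grab_frame("wrist");cv2.imwrite("pics/w2.png",im);np.save("pw2.npy",p["view"])
cv2.imwrite("pics/w2b.png",cv2.resize(im,(800,600),interpolation=cv2.INTER_CUBIC))
E
```

```text
box [0.5335164  0.18703263 0.08302296 0.12026498] 0.6299655044652752
[-0.1 -0.3  0.4 -0.5 -0.1  0.5 -0.3 -0.2 -0.5  0.3 -0.1  0.1  0.1 -0.4
  0.5  0.6]
lid [ 0.49691799 -0.22294616  0.07739791 -0.01602288  0.51115997] 0.7236204361337855
[ 0.7 -0.6 -0.2  0.  -0.3  0.1 -0.4  0.3 -0.4 -0.4  0.5  0.5 -0.  -0.
 -0.   0. ]
boxW [0.53249079 0.18369581 0.12972852] [-0.2  0.2 -1.  -0.3  0.8 -0.2  0.5  0.6]
all [0.53249315 0.18370923 0.12955073] [-0.7  0.5 -2.6 -0.8  2.1 -0.4  1.2  1.6 -0.  -0.5  0.8 -0.7  0.5  0.3
 -0.  -0.3 -0.9  0.2 -0.1  0.  -0.  -0.3 -0.   0.7]
t: 2.95
eef_pos: [0.4299, -0.2216, 0.1937]
ee_rot: [-2.618, -0.0, -1.587]
force: [0.2, 0.1, -0.6]
width: 0.0601
gripper_force: 0.0
t 2.95 pos [ 0.4299 -0.2216  0.1937] rot [-2.618 -0.    -1.587] F [ 0.2  0.1 -0.6] w 0.0601 0.0
```

View pics/w2b.png

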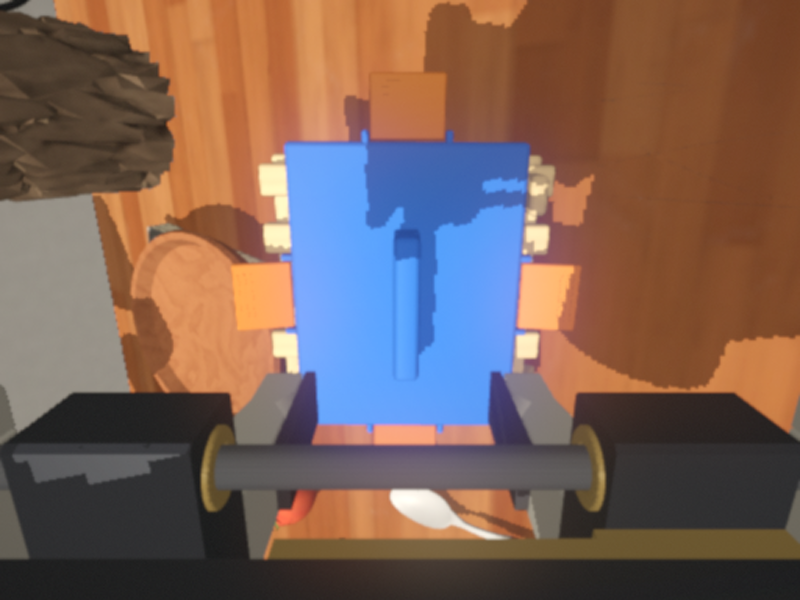

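```bash
cat > fitl.py <<'E'
from fit import *
W=camera_params("wrist");W["view"]=np.load("pw2.npy")
k=lambda L:(np.array(L)+.5)/1.5625-.5
lw=k([(313,424),(287,143),(529,143),(510,424)])
f=lambda v:(proj(W,lid(v))-lw).ravel()
g=lambda v:np.r_[2.5*f(v),(proj(S,lid(v))-ls).ravel(),(proj(D,lid(v))-ld).ravel(),(v[4]-np.pi/6)*500]
r=least_squares(g,[.497,-.223,.077,0,.52]);v=r.x;print("lid",v,r.fun.round(1))
bar=proj(W,np.array([[0,.04,.04],[0,-.04,.04]])@RL(v).as_matrix().T+v[:3]);print(bar*1.5625)
Rt=RL(v)*Ro.from_euler('xyz',[np.pi,0,-np.pi/2])
for h in (.06,.014): go(v[:3]+RL(v).apply([0,0,h]),Rt)
E
python3 fitl.py|tail -n 8
```

```text
[ 0.7 -0.6 -0.2  0.  -0.3  0.1 -0.4  0.3 -0.4 -0.4  0.5  0.5 -0.  -0.
 -0.   0. ]
lid [ 0.49724652 -0.22197242  0.07076682 -0.00458172  0.52269178] [-7.2 -0.   0.8  3.5  1.6 -0.5  3.7 -2.6  0.2  0.7 -0.5  1.3 -0.2  1.7
 -0.5  2.  -0.8  0.8  0.8  1.7  0.7  1.7 -0.   1.7 -0.5]
[[410.25141569 378.50501001]
 [409.43875109 237.11087047]]
rel [-0.02  0.33  8.02] [-0.001 -0.006 -0.009]
rel [-0.04  0.33 12.62] [-0.001 -0.006 -0.009]
```

```bash
sed -i 's/^f=.*/lw=k([(287,143),(529,143),(405,381),(406,231)]);P=np.array([[hx,-hy,.01],[-hx,-hy,.01],[0,.04,.04],[0,-.04,.04]])\nf=lambda v:(proj(W,P@RL(v).as_matrix().T+np.array(v[:3]))-lw).ravel()/' fitl.py; python3 fitl.py|tail -n 6
python3 - <<'E'
from h import *
im=cv2.imread('pics/w2.png')
cv2.imwrite('pics/w2c.png',cv2.resize(im[80:280,170:360],(760,800))[:600])
E
```

```text
lid [ 0.49818108 -0.22317463  0.07307071 -0.01874599  0.52186716] [-3.7 -2.5  0.5 -1.5  1.8 -4.3  1.3  8.4  0.9  0.2 -0.1  0.9 -0.1  1.2
 -0.1  1.3 -0.1  0.7  0.7  1.6  0.6  1.2  0.6  1.2 -0.9]
[[405.82616408 378.01866056]
 [406.51766165 235.96421931]]
rel [0.06 0.12 7.86] [-0.002  0.002  0.003]
rel [ 0.07  0.14 12.46] [-0.002  0.002  0.003]
```

View pics/w2c.png

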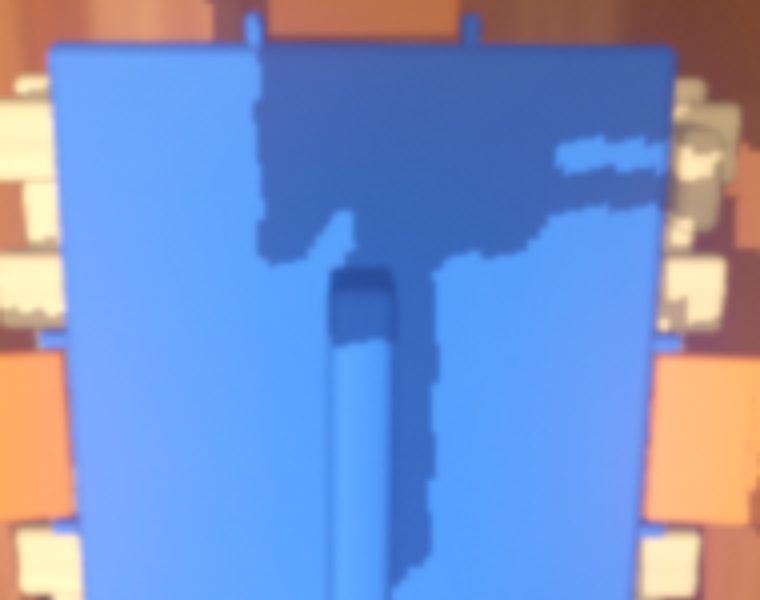

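The crop shows the bar's end face from row 268 to 290 and its top beginning at 290, so the fit agrees; the fingers straddle the bar centrally.

```bash
python3 -m creep '[[[6,0,0.1,6,0,0,0],[6,0,0.1,10,0,0,0],[6,0,0.1,11.5,0,0,0],[6,0,0.1,12.1,0,0,0],[6,0,0.1,12.1,0,0,0],[0,0,0.1,12.1,0,0,0],[0,0,0.1,12.1,0,0,0],[0,0,0.1,12.1,0,0,0],[0,0,0.1,12.1,0,0,0],[0,0,0.1,12.1,0,0,0]]]' 40; python3 -c "
from h import *
st()"
```

```text
t: 4.25
eef_pos: [0.4894, -0.2234, 0.0883]
ee_rot: [-2.618, -0.0, -1.588]
force: [0.5, 0.6, -0.2]
width: 0.0156
gripper_force: 0.0
t 4.25 pos [ 0.4894 -0.2234  0.0883] rot [-2.618 -0.    -1.588] F [ 0.5  0.6 -0.2] w 0.0156 0.0
```

Still closing; two more rows, then lift along the lid normal.

```bash
python3 -m creep '[[[0,0,0,0,0,0,0],[0,0,0,0,0,0,0],[0,0,0,0,0,0,0]]]' 40 && python3 -m creep '[[[0,0,0,-0.5,0,0,0],[0,0,0,-2,0,0,0],[0,0,0,-5,0,0,0],[0,0,0,-9,0,0,0],[0,0,0,-12,0,0,0],[0,0,0,-12,0,0,0]]]' 40; python3 - <<'E'
from h import *
p=camera_params("wrist");im=grab_frame("wrist");cv2.imwrite("pics/w3.png",im);np.save("pw3.npy",p["view"])
cv2.imwrite("pics/w3b.png",cv2.resize(im,(800,600),interpolation=cv2.INTER_CUBIC))
E
```

```text
t: 4.62
eef_pos: [0.4893, -0.2234, 0.0882]
ee_rot: [-2.618, 0.0, -1.588]
force: [-1.8, 0.4, 2.5]
width: 0.014
gripper_force: 40.0
t: 5.38
eef_pos: [0.4291, -0.2225, 0.1951]
ee_rot: [-2.613, -0.001, -1.588]
force: [0.1, -0.0, -2.7]
width: 0.0139
gripper_force: 40.0
```

View pics/w3b.png

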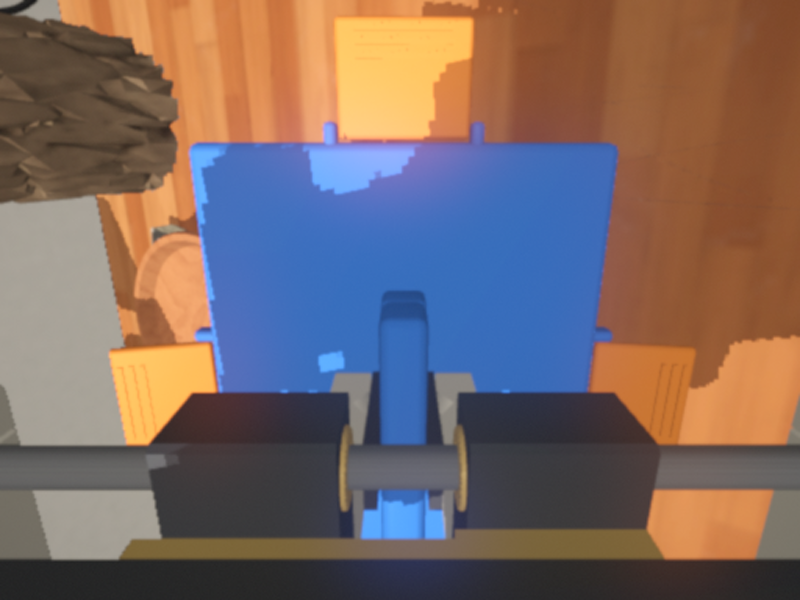

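```bash
cat > hand.py <<'E'
from h import *
from scipy.optimize import least_squares
W=camera_params("wrist");s=get_state()
R0=Ro.from_euler('xyz',s["ee_rot"]);B=Ro.from_euler('xyz',[np.pi,0,-np.pi/2]).inv() # lid rot in tool frame
k=lambda L:(np.array(L)+.5)/1.5625-.5
obs=k([(192,144),(616,144),(217,392),(589,392)])
hx,hy=.066,.086
def f(v):
    tx,ty,h,pit,yw,u=v
    P=np.array([[hx,-hy,.01],[-hx,-hy,.01],[hx,u,.01],[-hx,u,.01]])
    X=(Ro.from_euler('xyz',[0,pit,yw])*B).apply(P)+[tx,ty,h]
    return np.r_[(proj(W,R0.apply(X)+s["eef_pos"])-obs).ravel(),ty*100,yw*10]
r=least_squares(f,[0,0,.014,0,0,0]);print(r.x.round(4),r.fun.round(2))
print(B.as_matrix().round(2))
E
python3 hand.py
```

```text
[-0.0013 -0.0006  0.0133 -0.0482  0.0011 -0.0022] [-0.2  -0.14 -0.19  0.13  0.22 -0.13  0.22  0.13 -0.06  0.01]
[[ 0. -1.  0.]
 [-1. -0.  0.]
 [-0. -0. -1.]]
```

```bash
cat >> hand.py <<'E'
for pp in (0,-.02,-.035):
    r=least_squares(lambda w:f([w[0],w[1],w[2],pp,w[3],w[4]]),[0,0,.014,0,0]);print(pp,r.x.round(4),r.fun.round(2))
# tool target over box: lid x || box x
bx=np.array([.5325,.1837]);yw=.1296
q=Rdown(-np.pi/2+yw)
for z in (.085+.12,.085+.04,.085):
    go(np.r_[bx,z]-q.apply([-.0013,0,.0135]),q)
go([.43,-.05,.25],q)
E
python3 hand.py
```

```text
[-0.0013 -0.0006  0.0133 -0.0482  0.0011 -0.0022] [-0.2  -0.14 -0.19  0.13  0.22 -0.13  0.22  0.13 -0.06  0.01]
[[ 0. -1.  0.]
 [-1. -0.  0.]
 [-0. -0. -1.]]
0 [-0.001  -0.0006  0.0157  0.0011 -0.0013] [-1.61  0.04  1.23  0.31  1.88 -0.33 -1.44 -0.08 -0.06  0.01]
-0.02 [-0.0011 -0.0006  0.0147  0.0011 -0.0017] [-1.03 -0.04  0.64  0.23  1.19 -0.24 -0.74  0.02 -0.06  0.01]
-0.035 [-0.0012 -0.0006  0.0139  0.0011 -0.002 ] [-0.59 -0.09  0.2   0.18  0.67 -0.18 -0.23  0.08 -0.06  0.01]
rel [-40.65  -9.61   2.68] [-0.526 -0.039 -0.144]
rel [-40.66  -5.59   9.6 ] [-0.526 -0.039 -0.144]
rel [-40.66  -3.58  13.05] [-0.526 -0.039 -0.144]
rel [-17.23  -2.67  -4.99] [-0.526 -0.039 -0.144]
```

```bash
python3 -m creep '[[[0,-6,-1,-2,-0.17,-0.013,-0.045],[0,-12,-2,-3.5,-0.34,-0.025,-0.09],[0,-17.2,-2.7,-5,-0.526,-0.039,-0.144],[0,-17.2,-2.7,-5,-0.526,-0.039,-0.144],[0,-40.65,-9.6,2.7,-0.526,-0.039,-0.144],[0,-40.65,-9.6,2.7,-0.526,-0.039,-0.144],[0,-40.65,-9.6,2.7,-0.526,-0.039,-0.144],[0,-40.65,-9.6,2.7,-0.526,-0.039,-0.144],[0,-40.65,-9.6,2.7,-0.526,-0.039,-0.144],[0,-40.65,-9.6,2.7,-0.526,-0.039,-0.144],[0,-40.65,-5.6,9.6,-0.526,-0.039,-0.144],[0,-40.65,-5.6,9.6,-0.526,-0.039,-0.144],[0,-40.65,-5.6,9.6,-0.526,-0.039,-0.144]]]'; python3 - <<'E'
from h import *
st()
def crop(n,x,y,w=100,h=75): 
    im=grab_frame(n);cv2.imwrite(f"pics/{n}4.png",im);return cv2.resize(im[y:y+h,x:x+w],(400,300),interpolation=cv2.INTER_CUBIC)
a=np.hstack([crop("scene",180,140),crop("side",207,120)])
im=grab_frame("wrist");cv2.imwrite("pics/w4.png",im);np.save("pw4.npy",camera_params("wrist")["view"])
b=cv2.resize(im[:,56:456],(400,384))[0:300]
c=np.zeros((300,800,3),np.uint8);c[:]=cv2.resize(im[60:252],(800,300))
cv2.imwrite("pics/m4.png",np.vstack([a,c]))
E
```

```text
t: 7.05
eef_pos: [0.5318, 0.1805, 0.1358]
ee_rot: [3.136, -0.001, -1.442]
force: [0.3, -0.6, -2.4]
width: 0.0136
gripper_force: 40.0
t 7.05 pos [0.5318 0.1805 0.1358] rot [ 3.136e+00 -1.000e-03 -1.442e+00] F [ 0.3 -0.6 -2.4] w 0.0136 40.0
```

View pics/m4.png

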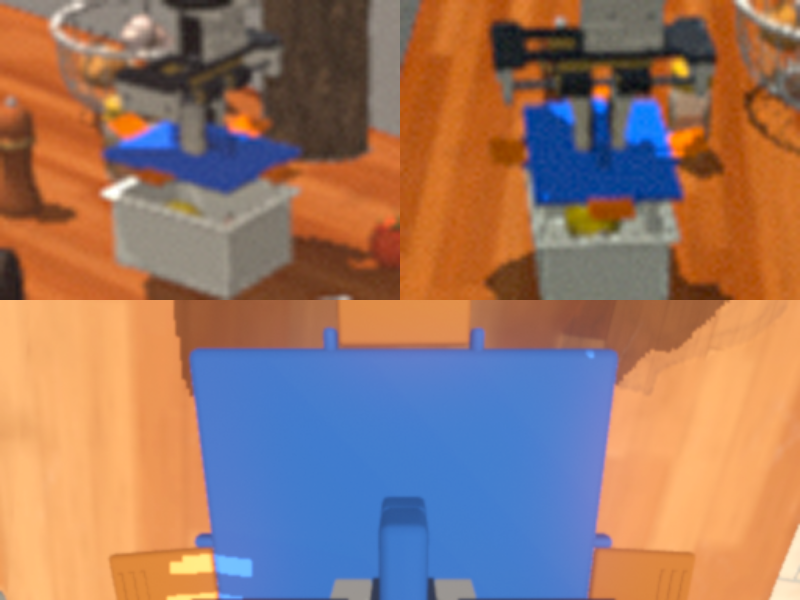

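```bash
python3 - <<'E'
from h import *
bx=np.array([.5325,.1837]);q=Rdown(-np.pi/2+.1296)
for z in (.096,.090,.085):
    go(np.r_[bx,z]-q.apply([-.0012,-.0004,.0142]),q)
E
```

```text
rel [-0.04  0.13  2.84] [0.001 0.001 0.   ]
rel [-0.04  0.13  3.44] [0.001 0.001 0.   ]
rel [-0.04  0.13  3.94] [0.001 0.001 0.   ]
```

```bash
python3 -m creep '[[[0,0,0.1,1.5,0,0,0],[0,0,0.1,1.5,0,0,0],[0,0,0.1,1.5,0,0,0]]]';python3 - <<'E'
from h import *
st()
bx=np.array([.5325,.1837]);q=Rdown(-np.pi/2+.1296)
for z in (.096,.090,.085):
    go(np.r_[bx,z]-q.apply([-.0012,-.0004,.0142]),q)
E
```

```text
t: 7.58
eef_pos: [0.5319, 0.1823, 0.1221]
ee_rot: [3.138, 0.0, -1.44]
force: [-0.0, -0.4, -2.5]
width: 0.0137
gripper_force: 40.0
t 7.58 pos [0.5319 0.1823 0.1221] rot [ 3.138  0.    -1.44 ] F [-0.  -0.4 -2.5] w 0.0137 40.0
rel [-0.01 -0.05  1.19] [0.003 0.    0.001]
rel [-0.01 -0.05  1.79] [0.003 0.    0.001]
rel [-0.01 -0.05  2.29] [0.003 0.    0.001]
```

```bash
python3 -m creep '[[[0,0,-0.05,0.8,0.003,0,0],[0,0,-0.05,1.4,0.003,0,0],[0,0,-0.05,1.7,0.003,0,0],[0,0,-0.05,1.7,0.003,0,0]]]';python3 -m creep '[[[0,0,0,0.25,0,0,0],[0,0,0,0.4,0,0,0],[0,0,0,0.4,0,0,0]]]'; python3 -m creep '[[[0,0,0,0.15,0,0,0],[0,0,0,0.15,0,0,0],[0,0,0,0.15,0,0,0]]]'
```

```text
t: 8.07
eef_pos: [0.5322, 0.1823, 0.1047]
ee_rot: [3.141, 0.0, -1.44]
force: [-0.0, -0.4, -2.1]
width: 0.0135
gripper_force: 40.0
t: 8.45
eef_pos: [0.5322, 0.1823, 0.101]
ee_rot: [3.141, 0.0, -1.441]
force: [0.3, 1.2, -1.9]
width: 0.0135
gripper_force: 40.0
t: 8.82
eef_pos: [0.5323, 0.1824, 0.0996]
ee_rot: [3.142, 0.001, -1.44]
force: [-0.8, 0.5, -2.3]
width: 0.0134
gripper_force: 40.0
```

```bash
python3 -m creep '[[[0,0,0,0.1,0,0,0],[0,0,0,0.1,0,0,0]]]'; python3 -m creep '[[[0,0,0,0.1,0,0,0],[0,0,0,0.1,0,0,0]]]'; python3 -m creep '[[[0,0,0,0.1,0,0,0],[0,0,0,0.1,0,0,0]]]'
```

```text
t: 9.07
eef_pos: [0.5322, 0.1824, 0.0985]
ee_rot: [3.141, 0.0, -1.441]
force: [0.2, 0.2, -1.9]
width: 0.0137
gripper_force: 40.0
t: 9.32
eef_pos: [0.5322, 0.1824, 0.0975]
ee_rot: [3.141, 0.0, -1.441]
force: [-0.8, 0.0, -2.0]
width: 0.014
gripper_force: 40.0
t: 9.57
eef_pos: [0.5322, 0.1824, 0.0965]
ee_rot: [3.141, 0.0, -1.441]
force: [0.2, 0.5, -2.8]
width: 0.0138
gripper_force: 40.0
```

```bash
python3 -m creep '[[[0,0,0,0.1,0,0,0],[0,0,0,0.1,0,0,0]]]'|grep -A3 pos; python3 -m creep '[[[0,0,0,0.1,0,0,0],[0,0,0,0.1,0,0,0]]]'|grep -A3 pos; python3 - <<'E'
from h import *
def crop(n,x,y,w=100,h=75): 
    im=grab_frame(n);cv2.imwrite(f"pics/{n}5.png",im);return cv2.resize(im[y:y+h,x:x+w],(400,300),interpolation=cv2.INTER_CUBIC)
a=np.hstack([crop("scene",180,157),crop("side",207,140)])
im=grab_frame("wrist");cv2.imwrite("pics/w5.png",im)
cv2.imwrite("pics/m5.png",np.vstack([a,cv2.resize(im[60:252],(800,300))]))
E
```

```text
eef_pos: [0.5324, 0.1824, 0.096]
ee_rot: [-3.141, 0.001, -1.44]
force: [-3.2, -0.6, 3.5]
width: 0.0137
eef_pos: [0.5324, 0.1824, 0.096]
ee_rot: [-3.141, 0.001, -1.44]
force: [-7.0, -1.2, 13.0]
width: 0.0139
```

View pics/m5.png

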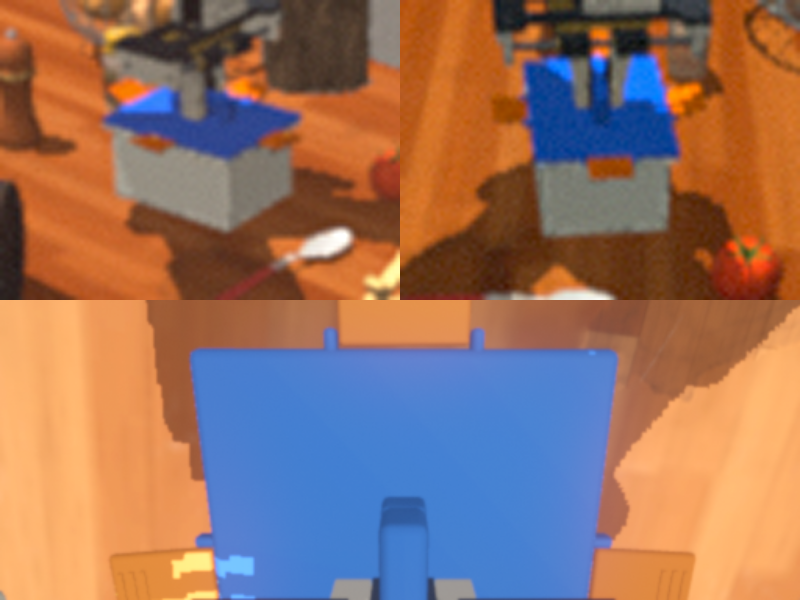

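The lid looks flush on the rim in both views (edges coincide, firm contact at 13 N). Release and retreat.

```bash
python3 -m creep '[[[0,0,0,-0.1,0,0,0],[5,0,0,-0.1,0,0,0],[5,0,0,-0.1,0,0,0],[5,0,0,-0.1,0,0,0],[5,0,0,-0.1,0,0,0],[5,0,0,-2,0,0,0],[5,0,0,-5,0,0,0],[5,0,0,-8,0,0,0],[0,0,0,-8,0,0,0],[0,0,0,-8,0,0,0]]]' 20;cat > clip.py <<'E'
from h import *
import sys
bx=np.array([.5325,.1837]);yb=.1296
dirs={1:(-1,0),2:(0,1),3:(1,0),4:(0,-1)}
def tgt(c,d,z,side=0):
    u=np.array(dirs[c]);H=.070 if c in(1,3) else .090
    p=u*(H+d); R=Ro.from_euler('z',yb).as_matrix()[:2,:2]
    return np.r_[bx+R@p,z],Rdown(yb-np.pi/2 if c in(2,4) else yb-np.pi)
if __name__=="__main__":
    st();c=int(sys.argv[1])
    for a in sys.argv[2:]:
        d,z=map(float,a.split(','));print(a,end=' ');go(*tgt(c,d/1000,z/1000))
E
python3 clip.py 2 21,140 21,112 21,66 12,66
```

```text
t: 11.48
eef_pos: [0.532, 0.1823, 0.1741]
ee_rot: [3.141, 0.001, -1.441]
force: [-0.4, -0.0, -1.2]
width: 0.0351
gripper_force: 0.0
t 11.47 pos [0.532  0.1823 0.1741] rot [ 3.141e+00  1.000e-03 -1.441e+00] F [-0.4 -0.  -1.2] w 0.0351 0.0
21,140 rel [-11.23  -0.08   3.42] [0.001 0.001 0.   ]
21,112 rel [-11.23  -0.08   6.22] [0.001 0.001 0.   ]
21,66 rel [-11.23  -0.08  10.82] [0.001 0.001 0.   ]
12,66 rel [-10.33  -0.08  10.82] [0.001 0.001 0.   ]
```

```bash
python3 -m creep '[[[0,-6,-0.1,0,0,0,0],[0,-11.2,-0.1,0,0,0,0],[0,-11.2,-0.1,3.4,0,0,0],[0,-11.2,-0.1,3.4,0,0,0],[0,-11.2,-0.1,3.4,0,0,0],[0,-11.2,-0.1,4.5,0,0,0],[0,-11.2,-0.1,5.5,0,0,0],[0,-11.2,-0.1,6.2,0,0,0],[0,-11.2,-0.1,6.9,0,0,0],[0,-11.2,-0.1,7.6,0,0,0]]]';python3 -m creep '[[[0,0,0,0.7,0,0,0],[0,0,0,1.4,0,0,0],[0,0,0,2.1,0,0,0],[0,0,0,2.8,0,0,0],[0,0,0,3.2,0,0,0],[0,0,0,3.2,0,0,0]]]'; python3 clip.py 2 21,66 12,66
```

```text
t: 12.72
eef_pos: [0.5191, 0.2942, 0.0986]
ee_rot: [-3.141, 0.001, -1.44]
force: [-1.0, 2.1, 2.7]
width: 0.0004
gripper_force: 1.0
t: 13.48
eef_pos: [0.5183, 0.2932, 0.0659]
ee_rot: [3.14, -0.0, -1.441]
force: [-0.2, -0.1, 0.0]
width: 0.0004
gripper_force: 0.1
t 13.47 pos [0.5183 0.2932 0.0659] rot [ 3.14  -0.    -1.441] F [-0.2 -0.1  0. ] w 0.0004 0.1
21,66 rel [-0.06  0.01 -0.01] [ 0.001 -0.     0.   ]
12,66 rel [ 0.84  0.01 -0.01] [ 0.001 -0.     0.   ]
```

```bash
python3 -m creep '[[[0,0.4,0,0,0,0,0],[0,0.6,0,0,0,0,0],[0,0.6,0,0,0,0,0]]]'|grep -A2 pos;for i in 1 2 ; do python3 -m creep '[[[0,0.15,0,0,0,0,0],[0,0.15,0,0,0,0,0]]]'|grep -A2 pos;done
```

```text
eef_pos: [0.5194, 0.2872, 0.0667]
ee_rot: [3.141, 0.0, -1.441]
force: [0.1, 0.5, 0.1]
eef_pos: [0.5197, 0.2866, 0.0667]
ee_rot: [-3.141, 0.001, -1.441]
force: [-1.8, 4.6, -1.3]
eef_pos: [0.5201, 0.2866, 0.067]
ee_rot: [-3.14, 0.003, -1.44]
force: [-3.6, 9.4, -0.7]
```

```bash
python3 -m creep '[[[0,-0.2,0,0,0,0.06,0],[0,-0.2,0,0,0,0.12,0],[0,-0.2,0,0,0,0.12,0]]]'|grep -A2 pos;for i in 1 2 3 ; do python3 -m creep '[[[0,0.15,0,0,0,0,0],[0,0.15,0,0,0,0,0]]]'|grep -A2 pos;done
```

```text
eef_pos: [0.5194, 0.2868, 0.0663]
ee_rot: [3.141, -0.121, -1.439]
force: [-0.1, -0.5, -0.6]
eef_pos: [0.5199, 0.2858, 0.0669]
ee_rot: [-3.141, -0.117, -1.441]
force: [-2.5, 5.4, -0.8]
eef_pos: [0.5203, 0.2857, 0.0673]
ee_rot: [-3.14, -0.114, -1.441]
force: [-4.7, 9.9, -2.2]
eef_pos: [0.5207, 0.2857, 0.0676]
ee_rot: [-3.139, -0.112, -1.441]
force: [-7.1, 14.0, -1.8]
```

```bash
python3 -m creep '[[[0,-1.5,0,0,0,-0.06,0],[0,-1.5,0,-4,0,-0.115,0],[0,-1.5,0,-9.5,0,-0.115,0],[0,-1.5,0,-9.5,0,-0.115,0],[0,-1.5,0,-9.5,0,-0.115,0]]]'; python3 clip.py 4 21,150 21,112 21,66
```

```text
t: 16.1
eef_pos: [0.5167, 0.3076, 0.1599]
ee_rot: [-3.142, -0.003, -1.441]
force: [0.4, -0.6, -0.2]
width: 0.0005
gripper_force: 0.0
t 16.1 pos [0.5167 0.3076 0.1599] rot [-3.142e+00 -3.000e-03 -1.441e+00] F [ 0.4 -0.6 -0.2] w 0.0005 0.0
21,150 rel [23.59  0.03  1.06] [-0.    -0.003 -0.   ]
21,112 rel [23.57  0.03  4.86] [-0.    -0.003 -0.   ]
21,66 rel [23.56  0.03  9.46] [-0.    -0.003 -0.   ]
```

```bash
python3 -m creep '[[[0,6,0,0,0,0,0],[0,12,0,0,0,0,0],[0,18,0,0,0,0,0],[0,23.6,0,0,0,0,0],[0,23.6,0,0,0,0,0],[0,23.6,0,2,0,0,0],[0,23.6,0,4,0,0,0],[0,23.6,0,4.9,0,0,0],[0,23.6,0,5.6,0,0,0],[0,23.6,0,6.3,0,0,0]]]';python3 -m creep '[[[0,0,0,0.7,0,0,0],[0,0,0,1.4,0,0,0],[0,0,0,2.1,0,0,0],[0,0,0,2.8,0,0,0],[0,0,0,3.2,0,0,0],[0,0,0,3.2,0,0,0]]]'; python3 clip.py 4 21,66 16,66
```

```text
t: 17.35
eef_pos: [0.5477, 0.0743, 0.0976]
ee_rot: [-3.141, -0.004, -1.44]
force: [0.8, 0.2, -0.1]
width: 0.0006
gripper_force: 0.0
t: 18.1
eef_pos: [0.5471, 0.0736, 0.0651]
ee_rot: [3.14, -0.005, -1.441]
force: [-0.5, -1.4, -0.3]
width: 0.0002
gripper_force: 0.1
t 18.1 pos [0.5471 0.0736 0.0651] rot [ 3.14  -0.005 -1.441] F [-0.5 -1.4 -0.3] w 0.0002 0.1
21,66 rel [-0.    0.02 -0.09] [ 0.001 -0.005  0.   ]
16,66 rel [-0.5   0.02 -0.09] [ 0.001 -0.005  0.   ]
```

```bash
python3 -m creep '[[[0,-0.2,0,0,0,-0.06,0],[0,-0.5,0,0,0,-0.12,0],[0,-0.5,0,0,0,-0.12,0]]]'|grep -A2 pos;for i in 1 2 3 4; do python3 -m creep '[[[0,-0.15,0,0,0,0,0],[0,-0.15,0,0,0,0,0]]]'|grep -A2 pos;done; python3 clip.py 4 12.5,66
```

```text
eef_pos: [0.5473, 0.0783, 0.0658]
ee_rot: [-3.141, 0.116, -1.442]
force: [0.3, -0.3, 0.1]
eef_pos: [0.5466, 0.0803, 0.0658]
ee_rot: [3.141, 0.115, -1.44]
force: [2.4, -2.4, -1.1]
eef_pos: [0.5462, 0.082, 0.066]
ee_rot: [3.141, 0.115, -1.44]
force: [0.7, -1.0, 0.1]
eef_pos: [0.5462, 0.0833, 0.0662]
ee_rot: [3.141, 0.116, -1.44]
force: [-0.7, -1.8, -0.4]
eef_pos: [0.5461, 0.0847, 0.0664]
ee_rot: [3.142, 0.115, -1.44]
force: [0.7, -2.6, -0.8]
t 19.48 pos [0.5461 0.0847 0.0664] rot [ 3.142  0.115 -1.44 ] F [ 0.7 -2.6 -0.8] w 0.0008 1.1
12.5,66 rel [0.26 0.07 0.01] [0.    0.115 0.001]
```

```bash
for i in 1 2 3 4; do python3 -m creep '[[[0,-0.1,0,0,0,0,0],[0,-0.1,0,0,0,0,0]]]'|grep -A2 pos;done
```

```text
eef_pos: [0.5462, 0.0849, 0.0665]
ee_rot: [3.142, 0.115, -1.44]
force: [1.8, -6.3, -1.8]
eef_pos: [0.5461, 0.0851, 0.0667]
ee_rot: [3.141, 0.114, -1.44]
force: [3.4, -9.4, -1.9]
eef_pos: [0.5461, 0.0853, 0.0668]
ee_rot: [3.141, 0.112, -1.44]
force: [4.7, -15.0, -1.9]
eef_pos: [0.5461, 0.0854, 0.0668]
ee_rot: [3.141, 0.111, -1.44]
force: [6.9, -18.8, -1.8]
```

```bash
python3 -m creep '[[[0,1.5,0,0,0,0.06,0],[0,1.5,0,-4,0,0.115,0],[0,1.5,0,-9.5,0,0.115,0],[0,1.5,0,-9.5,0,0.115,0],[0,1.5,0,-9.5,0,0.115,0]]]'; python3 clip.py 1 21,150 21,112 21,66
```

```text
t: 21.1
eef_pos: [0.5488, 0.0634, 0.1596]
ee_rot: [-3.141, 0.002, -1.441]
force: [0.5, 0.0, -0.6]
width: 0.0002
gripper_force: 0.0
t 21.1 pos [0.5488 0.0634 0.1596] rot [-3.141e+00  2.000e-03 -1.441e+00] F [ 0.5  0.  -0.6] w 0.0002 0.0
21,150 rel [-12.15   9.16   0.98] [1.000e-03 2.000e-03 1.571e+00]
21,112 rel [-12.14   9.16   4.78] [1.000e-03 2.000e-03 1.571e+00]
21,66 rel [-12.13   9.16   9.38] [1.000e-03 2.000e-03 1.571e+00]
```

```bash
python3 -m creep '[[[0,-6,5,0,0,0,0.18],[0,-12.1,9.2,0,0,0,0.36],[0,-12.1,9.2,0,0,0,0.54],[0,-12.1,9.2,0,0,0,0.72],[0,-12.1,9.2,0,0,0,0.9],[0,-12.1,9.2,0,0,0,1.08],[0,-12.1,9.2,0,0,0,1.26],[0,-12.1,9.2,0,0,0,1.44],[0,-12.1,9.2,0,0,0,1.571],[0,-12.1,9.2,0,0,0,1.571],[0,-12.1,9.2,2,0,0,1.571],[0,-12.1,9.2,4,0,0,1.571]]]'; python3 clip.py 1 21,110 21,66
```

```text
t: 22.6
eef_pos: [0.4417, 0.1709, 0.1186]
ee_rot: [3.141, -0.001, -3.008]
force: [0.4, -0.4, -0.5]
width: 0.0003
gripper_force: 0.0
t 22.6 pos [0.4417 0.1709 0.1186] rot [ 3.141e+00 -1.000e-03 -3.008e+00] F [ 0.4 -0.4 -0.5] w 0.0003 0.0
21,110 rel [-0.07  0.09  0.86] [ 0.001 -0.001  0.004]
21,66 rel [-0.07  0.09  5.26] [ 0.001 -0.001  0.004]
```

```bash
python3 -m creep '[[[0,0,0,0.9,0,0,0],[0,0,0,1.6,0,0,0],[0,0,0,2.3,0,0,0],[0,0,0,3,0,0,0],[0,0,0,3.7,0,0,0],[0,0,0,4.4,0,0,0],[0,0,0,5.2,0,0,0],[0,0,0,5.2,0,0,0]]]'; python3 -m creep '[[[0,-0.2,0,0,0,-0.06,0],[0,-0.5,0,0,0,-0.12,0],[0,-0.5,0,0,0,-0.12,0]]]'|grep -A2 pos;for i in 1 2 3 4; do python3 -m creep '[[[0,-0.15,0,0,0,0,0],[0,-0.15,0,0,0,0,0]]]'|grep -A2 pos;done; python3 clip.py 1 12.5,66
```

```text
t: 23.6
eef_pos: [0.4415, 0.1706, 0.0666]
ee_rot: [-3.141, -0.002, -3.012]
force: [-0.7, -0.3, 0.6]
width: 0.0006
gripper_force: 0.0
eef_pos: [0.4458, 0.1709, 0.0673]
ee_rot: [-3.141, 0.119, -3.01]
force: [-0.4, -0.4, -0.7]
eef_pos: [0.4485, 0.1718, 0.0675]
ee_rot: [3.141, 0.119, -3.012]
force: [-2.6, -0.5, -1.2]
eef_pos: [0.4502, 0.1721, 0.0678]
ee_rot: [3.141, 0.12, -3.012]
force: [-1.0, -0.7, 0.1]
eef_pos: [0.4515, 0.1723, 0.0681]
ee_rot: [3.141, 0.12, -3.012]
force: [-1.7, -0.9, -1.6]
eef_pos: [0.4519, 0.172, 0.0677]
ee_rot: [-3.142, 0.118, -3.012]
force: [-7.3, 1.9, -2.5]
t 24.98 pos [0.4519 0.172  0.0677] rot [-3.142  0.118 -3.012] F [-7.3  1.9 -2.5] w 0.0004 3.7
12.5,66 rel [0.12 0.12 0.16] [-0.     0.118  0.   ]
```

```bash
for i in 1 2; do python3 -m creep '[[[0,-0.1,0,0,0,0,0],[0,-0.1,0,0,0,0,0]]]'|grep -A2 pos;done; python3 -m creep '[[[0,1.5,0,0,0,0.06,0],[0,1.5,0,-4,0,0.12,0],[0,1.5,0,-9.5,0,0.12,0],[0,1.5,0,-9.5,0,0.12,0],[0,1.5,0,-9.5,0,0.12,0]]]'; python3 clip.py 3 21,150 21,112 21,66
```

```text
eef_pos: [0.4521, 0.1718, 0.0676]
ee_rot: [-3.141, 0.117, -3.012]
force: [-13.7, 2.9, -0.3]
eef_pos: [0.4522, 0.1718, 0.0675]
ee_rot: [-3.141, 0.116, -3.012]
force: [-19.5, 5.5, 3.9]
t: 26.1
eef_pos: [0.4293, 0.1696, 0.1616]
ee_rot: [3.14, 0.002, -3.011]
force: [-1.0, -0.4, 0.5]
width: 0.0002
gripper_force: 0.0
t 26.1 pos [0.4293 0.1696 0.1616] rot [ 3.140e+00  2.000e-03 -3.011e+00] F [-1.  -0.4  0.5] w 0.0002 0.0
21,150 rel [-19.52   0.05   1.19] [0.002 0.002 0.001]
21,112 rel [-19.51   0.04   4.99] [0.002 0.002 0.001]
21,66 rel [-19.5    0.03   9.59] [0.002 0.002 0.001]
```

```bash
python3 -m creep '[[[0,-6,0,0,0,0,0],[0,-12,0,0,0,0,0],[0,-18,0,0,0,0,0],[0,-19.5,0,0,0,0,0],[0,-19.5,0,0,0,0,0],[0,-19.5,0,2,0,0,0],[0,-19.5,0,4,0,0,0],[0,-19.5,0,4.9,0,0,0],[0,-19.5,0,5.6,0,0,0],[0,-19.5,0,6.3,0,0,0]]]';python3 -m creep '[[[0,0,0,0.7,0,0,0],[0,0,0,1.4,0,0,0],[0,0,0,2.1,0,0,0],[0,0,0,2.8,0,0,0],[0,0,0,3.3,0,0,0],[0,0,0,3.3,0,0,0]]]'; python3 clip.py 3 21,66 16,66
```

```text
t: 27.35
eef_pos: [0.6223, 0.1949, 0.0984]
ee_rot: [3.141, 0.001, -3.011]
force: [2.7, -0.2, 1.3]
width: -0.0
gripper_force: 0.8
t: 28.1
eef_pos: [0.6216, 0.1944, 0.0641]
ee_rot: [3.142, -0.002, -3.012]
force: [-0.2, 0.6, 0.2]
width: 0.0003
gripper_force: 0.3
t 28.1 pos [0.6216 0.1944 0.0641] rot [ 3.142e+00 -2.000e-03 -3.012e+00] F [-0.2  0.6  0.2] w 0.0003 0.3
21,66 rel [-0.13  0.09 -0.19] [ 0.    -0.002  0.   ]
16,66 rel [ 0.37  0.09 -0.19] [ 0.    -0.002  0.   ]
```

Inward here is +tool x, tilt +0.12.

```bash
python3 -m creep '[[[0,0.2,0,0,0,0.06,0],[0,0.4,0,0,0,0.12,0],[0,0.4,0,0,0,0.12,0]]]'|grep -A2 pos;for i in 1 2 3 4; do python3 -m creep '[[[0,0.13,0,0,0,0,0],[0,0.13,0,0,0,0,0]]]'|grep -A2 pos;done; python3 clip.py 3 12.5,66
```

```text
eef_pos: [0.6183, 0.1939, 0.0642]
ee_rot: [3.141, -0.122, -3.012]
force: [-0.9, -0.3, 0.2]
eef_pos: [0.6164, 0.1938, 0.0653]
ee_rot: [3.141, -0.12, -3.011]
force: [0.7, 1.4, -0.1]
eef_pos: [0.6156, 0.1939, 0.0656]
ee_rot: [3.141, -0.119, -3.011]
force: [2.8, 0.9, -2.3]
eef_pos: [0.6144, 0.1937, 0.0656]
ee_rot: [3.141, -0.12, -3.011]
force: [1.9, 1.4, -0.8]
eef_pos: [0.613, 0.1935, 0.0656]
ee_rot: [3.141, -0.12, -3.011]
force: [1.7, 1.6, -1.6]
t 29.48 pos [0.613  0.1935 0.0656] rot [ 3.141 -0.12  -3.011] F [ 1.7  1.6 -1.6] w 0.0006 1.0
12.5,66 rel [-0.14  0.07 -0.05] [ 0.001 -0.12   0.001]
```

```bash
for i in 1 2 3 4 5; do python3 -m creep '[[[0,0.1,0,0,0,0,0],[0,0.1,0,0,0,0,0]]]'|grep -A2 pos;done
```

```text
eef_pos: [0.6128, 0.1935, 0.0661]
ee_rot: [3.141, -0.119, -3.011]
force: [5.1, 0.7, -1.3]
eef_pos: [0.6128, 0.1935, 0.0665]
ee_rot: [3.141, -0.117, -3.011]
force: [8.2, 0.3, -1.6]
eef_pos: [0.6126, 0.1935, 0.0668]
ee_rot: [3.14, -0.115, -3.011]
force: [11.6, -0.0, -2.3]
eef_pos: [0.6126, 0.1936, 0.0673]
ee_rot: [3.14, -0.113, -3.011]
force: [13.9, 0.1, -2.5]
eef_pos: [0.6126, 0.1936, 0.0677]
ee_rot: [3.14, -0.112, -3.011]
force: [15.0, -1.2, -2.5]
```

```bash
python3 -m creep '[[[0,-1.5,0,0,0,-0.06,0],[0,-1.5,0,-4,0,-0.12,0],[0,-1.5,0,-10,0,-0.12,0],[0,3,0,-14,0,-0.12,0],[0,9,0,-18,0,-0.12,0],[0,15,0,-22,0,-0.12,0],[0,19,0,-24,0,-0.12,0],[0,19,0,-24,0,-0.12,0],[0,19,0,-24,0,-0.12,0]]]'; python3 - <<'E'
from h import *
st()
def crop(n,x,y,w=60,h=45): 
    im=grab_frame(n);cv2.imwrite(f"pics/{n}6.png",im);return cv2.resize(im[y:y+h,x:x+w],(400,300),interpolation=cv2.INTER_CUBIC)
a=np.hstack([crop("scene",200,175),crop("side",227,147)])
im=grab_frame("wrist");cv2.imwrite("pics/w6.png",im);np.save("pw6.npy",camera_params("wrist")["view"])
c=proj(camera_params("wrist"),[.5325,.1837,.09])[0];print(c)
x=int(np.clip(c[0]-150,0,212));y=int(np.clip(c[1]-56,0,271))
cv2.imwrite("pics/m6.png",np.vstack([a,cv2.resize(im[y:y+113,x:x+300],(800,300),interpolation=cv2.INTER_CUBIC)]));print(x,y)
E
```

```text
t: 31.85
eef_pos: [0.4488, 0.1717, 0.3272]
ee_rot: [3.141, -0.001, -3.011]
force: [-0.1, 0.2, -1.0]
width: 0.0006
gripper_force: 0.0
t 31.85 pos [0.4488 0.1717 0.3272] rot [ 3.141e+00 -1.000e-03 -3.011e+00] F [-0.1  0.2 -1. ] w 0.0006 0.0
[259.8478097  225.11376669]
109 169
```

```bash
python3 - <<'E'
from h import *
r=lambda im,x,y,w,h,W,H:cv2.resize(im[y:y+h,x:x+w],(W,H),interpolation=cv2.INTER_CUBIC)
a=cv2.imread("pics/scene6.png");b=cv2.imread("pics/side6.png");w=cv2.imread("pics/w6.png")
L=np.vstack([r(a,200,172,60,45,400,300),r(b,227,147,60,45,400,300)])
R=r(w,165,90,190,285,400,600)
cv2.imwrite("pics/m6.png",np.hstack([L,R]))
E
```

```text
(no output)
```

View pics/m6.png

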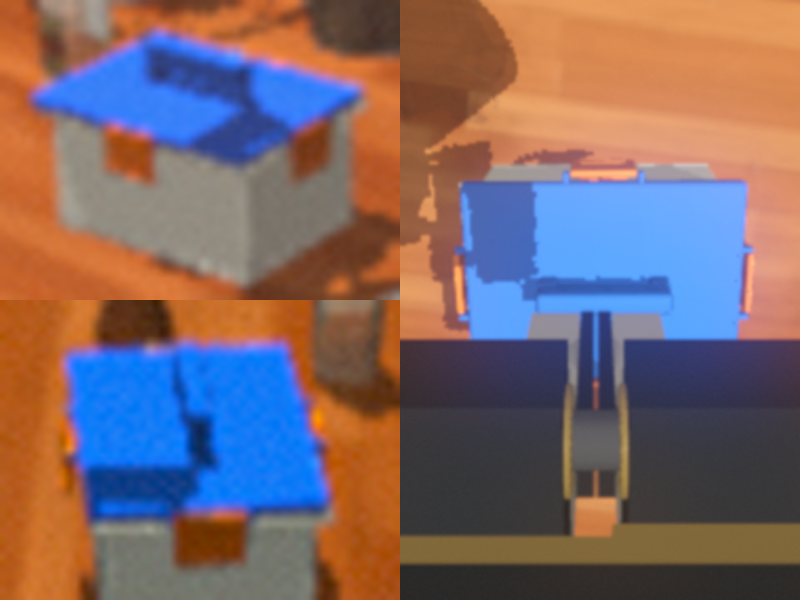

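The last picture shows the lid flush on the rim, with clips 1, 2 and 4 hanging straight down. Clip3 shows only as a thin orange edge in the side view, matching clip1 opposite. Its push also ended on a hard stop, and the arm is clear.

```bash
python3 -c "
from station import *
print(job_done())"
```

```text
the job is handed in; nothing more can be done
None
```

The job is handed in at about 32 s of the 66 s allowed: the lid is seated on the box and all four clips were pushed down to a hard stop, the lid sitting off-centre by no more than its gasket play (about 2 mm); I touched nothing else.

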